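# Draw the drying chamber's lid down flat with its four wing nuts

## Robot

A 7-joint arm with a two-finger parallel gripper is mounted at the origin on a cart in front of the work surface, level with it; the furniture and walls round the work are solid. World frame = base frame: x ahead of the robot, y to its left, z up, the work surface at z = 0. Lengths are in m, angles in rad, forces in N, time in s.
With the tool pointing down it reaches from about 0.425 to 0.875 m from the base axis. Payload 4.7 kg.
Tool frame: the origin (TCP) lies between the finger pads; the fingertips stand 14 mm ahead of it and the grasp point (between the pads) lies 5 mm behind it; z points along the fingers, y is the line along which they close (so a half turn about z gives the same grasp; the last joint's range is limited). The gripper opens to 87 mm and grips with 3 to 60 N. Pads are 19 mm wide; open, the fingers measure 117 mm over their backs; the gripper's body (75 mm by 190 mm) begins 51 mm behind the grasp point.
Start: joints at [-1.198, 0.321, -0.07, 1.45, 0.023, 1.371, -0.057], TCP at [0.228, 0.609, 0.237] pointing down, gripper open.
Joint ranges: [-2.86, 2.86], [-0.3, 2.09], [-1.38, 1.24], [0.06, 2.45], [-1.56, 4.7], [0.09, 2.05], [-2.69, 2.69]. Speed limits (rad/s): [2.57, 2.57, 3.14, 3.14, 3.14, 3.14, 3.14].

## Interface

Orientations are given as a rotation vector (axis times angle).
In Python, from bench import ctrl gives the robot as it stands.
- The arm moves only by the shell command python3 -m inch 'ROWS' [OPENING] [FORCE]. ROWS is JSON, a list of rows, each a list of 6 numbers: the shift along the world's x, y, z in mm, then the turn, a rotation vector about the world's x, y, z in degrees. In form: [[tx, ty, tz, rx, ry, rz], ...]. A call has 1 to 20 rows; each row is the pose to reach, as a shift and turn from the pose commanded when the call began; what a row does not reach only later rows make up. A row lasts 1/8 s, in which the tool goes at most 62.5 mm and 10.7 degrees, less where a joint would pass 70% of its speed; a pose out of reach is approached as far as the arm can. A call with a gripper value outside its range is refused whole. OPENING is the finger opening in mm, from 0 to 87, set as the call begins (- or left out, the last holds). The fingers move at their own pace and stop on an object; FORCE is the grip in N (left out, the last holds). Time passes only in rows, so rows that repeat a pose let the fingers close. It gives the time, the measured TCP pose, the force, the opening and the grip force at its end, in the units of the state.
- ctrl.get_state(): the state, without advancing time (a new reading comes with each control period).
- ctrl.get_image(name): name is "scene" or "top" or "wrist"; returns (picture, depth): 480x640x3 uint8, red, green, blue; 480x640 float32, m along the optical axis (not along the pixel's ray), 0 where there is no reading.
- ctrl.camera_params(name): a dict with "mtx" (3x3 intrinsics, pixels), "T" (4x4, takes a point from camera to world coordinates). Camera axes: x right, y down, z forward; pixel columns grow to the right and rows downward; lengths in m; the calibration is good to about 2 mm. A picture is of the moment at which its call begins: read the wrist's pose just before it. camera_params takes no time and is no camera call; for the wrist camera it gives the pose at the moment of the call.
- ctrl.close_job(): hands the job in; it is judged then, once.
The state is a dict: "time": time; "joint_positions": joint angles; "qd": joint speeds; "joint_torque": joint torques, N m; "position": TCP position; "tool_rot": TCP orientation; "ft_force": force on the tool from outside, world axes, zero at the start; "torque": the same for the moment, N m; "grip_width": opening from 0.0 (shut) to 1.0 (fully open); "grip_force": force on a finger pad.
Only numpy, scipy, OpenCV 4.12 (cv2) and the standard library are available. Lean on these libraries where they do the work, as an engineer would, in place of code of your own. Each camera call takes 0.05 s, during which the arm holds its last target. There are 200 camera calls.

## Task

Close the drying chamber on the worktop: tighten its four wing nuts clockwise, a little at a time, so that the lid comes down flat. First give every nut about an eighth of a turn, doing two diagonally opposite nuts before the other two; then go round again and tighten each until you feel that the lid has landed and the nut is just snug (some 20 N of clamping), stopping soon after the resistance begins to climb and never forcing it. Do not cock the lid or disturb the things standing about, and let go at the end.

Things in the scene. Friction and masses are not known exactly. Their poses are not given: they have to be found in the camera images.
- chamber: Small drying chamber, fixed: an aluminium block 150x150 mm on a foot plate 162x162 mm, block top 58 mm above the worktop. Origin: centre of its underside; x, y along its sides. Four 8 mm studs at x, y = +-55 mm reach 100 mm above the worktop (inside the nuts). Round each stud, under the lid, stands a steel boss 20 mm across, 2.5 to 5.4 mm high: the same at all four, not known exactly.
- lid: Loose square steel lid, 150x150x8 mm, 1.2 kg, with a round sight glass in a dark ring (60 mm across, 5 mm high) on top, over the four studs with 2 mm of play. Springy rubber round the chamber's edge carries it about 7 mm above the block until the nuts draw it down. Origin: centre of its underside. Fully home and flat when it rests on all four bosses.
- nut_1 (a joint): Angle of wing nut 1, rad; grows as it is tightened, clockwise from above. Sinks 2.5 mm per rad. Starts at 0 to 0.18; from about 0.1 it draws its corner down on the soft seal (wrist torque about z stays within 0.1 N m) until the lid lands on the boss, at 0.85 to 2.0. Then about 65 N more clamping force per rad. It stays where it is left.
- nut_1_grip (a point): Top of wing nut 1, on its axis: near left stud, chamber x, y = -55, 55 mm; its diagonal partner is nut 3. Dark steel: foot 36 mm across on the lid, hub up to 12 mm high, and an upright bar (wings) 42 mm long along the point's x, 12 mm thick along its y, 12 to 36 mm over the lid: grip it from above across the 12 mm. The point turns and sinks with the nut; at 0 rad its x is the chamber's x.
- screw_1: Wing nut 1 as a whole, as the part that presses on the lid (sinks with the nut, its axes do not turn). Origin on the nut's axis in the underside of its foot, 36 mm below the top of its wings.
- nut_2 (a joint): Angle of wing nut 2, rad; grows as it is tightened, clockwise from above. Behaves like nut_1. Snug is 20 to 25 N of clamping, some 0.3 rad past landing; at rest after a small turn the wrist then feels 0.2 to 0.3 N m about the nut's axis.
- nut_2_grip (a point): Top of wing nut 2, on its axis: near right stud, chamber x, y = -55, -55 mm; its diagonal partner is nut 4. Shaped like nut 1; point x along the bar, which lies along the chamber's x at 0 rad.
- screw_2: Wing nut 2 as a whole, as the part that presses on the lid (sinks with the nut, its axes do not turn). Origin on the nut's axis in the underside of its foot, 36 mm below the top of its wings.
- nut_3 (a joint): Angle of wing nut 3, rad; grows as it is tightened, clockwise from above. Behaves like nut_1.
- nut_3_grip (a point): Top of wing nut 3, on its axis: far right stud, chamber x, y = 55, -55 mm; its diagonal partner is nut 1. Shaped like nut 1; point x along the bar, which lies along the chamber's x at 0 rad.
- screw_3: Wing nut 3 as a whole, as the part that presses on the lid (sinks with the nut, its axes do not turn). Origin on the nut's axis in the underside of its foot, 36 mm below the top of its wings.
- nut_4 (a joint): Angle of wing nut 4, rad; grows as it is tightened, clockwise from above. Behaves like nut_1.
- nut_4_grip (a point): Top of wing nut 4, on its axis: far left stud, chamber x, y = 55, 55 mm; its diagonal partner is nut 2. Shaped like nut 1; point x along the bar, which lies along the chamber's x at 0 rad.
- screw_4: Wing nut 4 as a whole, as the part that presses on the lid (sinks with the nut, its axes do not turn). Origin on the nut's axis in the underside of its foot, 36 mm below the top of its wings.
- jar: White sample jar with a white lid, 49 mm across, 57 mm high; a bystander. Origin at the centre of its underside.
- timer: Small wedge-shaped white bench timer, 44x66 mm, 52 mm high; a bystander. Origin at the centre of its underside.
- dish: Clear petri dish, 58 mm across, 14 mm high; a bystander. Origin at the centre of its underside.
Mind the look-alikes: they are no part of the job. Of the things shaped like the chamber, the aluminium one is meant.

How it is judged:
On the way, in this order (a step that is already met when the one before it is completed fails the run):
1. two opposite nuts have had their first part turn (past 0.55 rad) while the other two are still as found (below 0.35 rad) (((value of joint each of nut_1, nut_3 above 0.55 rad and value of joint each of nut_2, nut_4 below 0.35 rad) or (value of joint each of nut_2, nut_4 above 0.55 rad and value of joint each of nut_1, nut_3 below 0.35 rad))), for 0.1 s.
2. all four nuts have had their first part turn (past 0.55 rad) and none is beyond 1.2 rad yet (value of joint nut_1 between 0.55 and 1.2 rad and value of joint nut_2 between 0.55 and 1.2 rad and value of joint nut_3 between 0.55 and 1.2 rad and value of joint nut_4 between 0.55 and 1.2 rad), for 0.1 s.
At the end, for the whole second after the job is handed in: The lid lies level (within 0.006 rad) and at rest, each wing nut presses on it with 13 to 34 N, and the bystanders are within 20 mm of where they stood (contact force between screw_1 and lid between 13 and 34 N and contact force between screw_2 and lid between 13 and 34 N and contact force between screw_3 and lid between 13 and 34 N and contact force between screw_4 and lid between 13 and 34 N and angle between lid's own z axis and vertical below 0.006 rad and linear speed of lid below 0.01 m/s and distance of each of jar, timer, dish from where it was at the start of the episode below 0.02 m); the robot touches nothing.
It fails at once if the lid is cocked by more than 0.019 rad (angle between lid's own z axis and vertical above 0.019 rad).
It fails at once if a wing nut is forced: it presses on the lid with more than 50 N (contact force between any of screw_1, screw_2, screw_3, screw_4 and lid above 50 N).
It fails at once if a bystander is moved by more than 20 mm (distance of any of jar, timer, dish from where it was at the start of the episode above 0.02 m).
It also fails if it takes over 72 s, if anything falls off the work surface, if the arm or the gripper's body presses on something with over 40 N, if the wrist force passes 120 N, or if a joint passes its speed limit or range.

## Working session

There is one attempt and no reset: what is moved stays moved. The work goes in short steps, Python scripts to look and compute and a shell command to move; the robot and the scene stay as the last step left them, time stands still between calls to the robot, and variables do not carry over. Pictures are saved under pics/ and viewed, at most 10 in all, crops included, and the job is handed in when it is done.

```bash
mkdir -p pics; python3 - <<'E'
from bench import ctrl
import cv2,numpy as np
s=ctrl.get_state();print({k:np.round(v,3).tolist() for k,v in s.items()})
for n in("scene","top"):
    im,d=ctrl.get_image(n);cv2.imwrite(f"pics/{n}0.png",im[:,:,::-1]);np.savez(f"{n}0.npz",im=im,d=d)
    p=ctrl.camera_params(n);print(n,np.round(p["mtx"],1).tolist(),np.round(p["T"],3).tolist())
E
```

```text
{'time': 0.0, 'joint_positions': [-1.198, 0.322, -0.07, 1.452, 0.023, 1.371, -0.057], 'qd': [0.0, 0.0, 0.001, -0.001, 0.001, 0.001, -0.0], 'joint_torque': [-0.0, -49.129, -0.404, -31.252, -0.064, 0.044, 0.0], 'position': [0.228, 0.608, 0.235], 'tool_rot': [-0.561, -3.091, 0.003], 'ft_force': [0.647, 0.324, 0.969], 'torque': [-0.009, 0.044, 0.042], 'grip_force': 0.0, 'grip_width': 1.001}
scene [[578.5, 0.0, 323.0], [0.0, 578.5, 240.0], [0.0, 0.0, 1.0]] [[0.854, -0.347, 0.389, 0.125], [-0.521, -0.599, 0.609, -0.737], [0.022, -0.722, -0.692, 0.88], [0.0, 0.0, 0.0, 1.0]]
top [[474.9, 0.0, 315.5], [0.0, 474.9, 243.0], [0.0, 0.0, 1.0]] [[-0.002, -0.988, 0.153, 0.375], [-1.0, -0.002, -0.025, -0.033], [0.025, -0.153, -0.988, 1.184], [0.0, 0.0, 0.0, 1.0]]
```

View pics/top0.png

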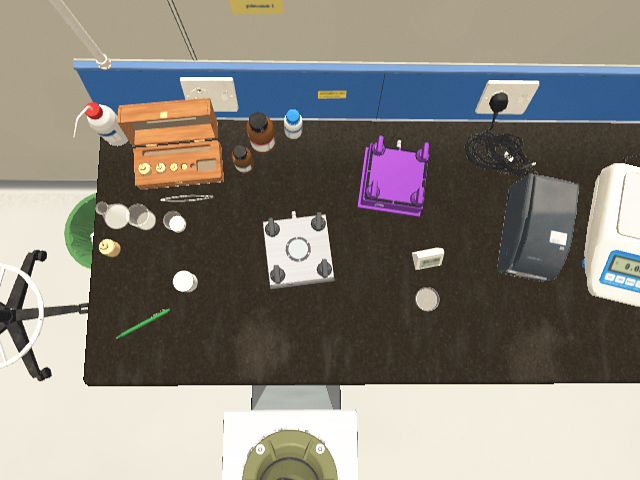

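View pics/scene0.png

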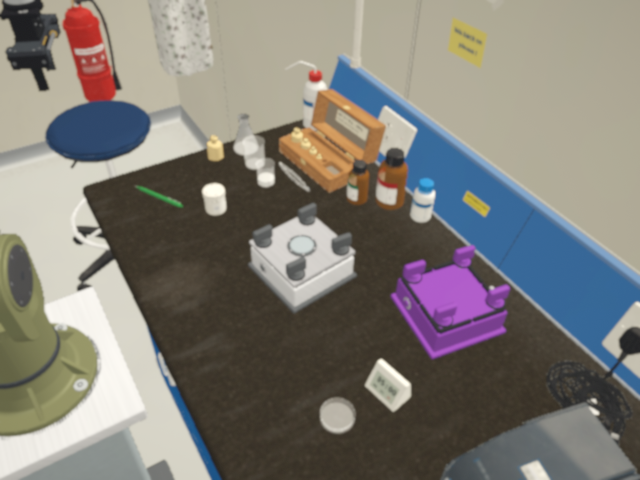

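Top view: the aluminium chamber is centred at about (298,250), with dark wing nuts at (318,222), (272,228), (277,274) and (324,269). The purple look-alike at (395,180) is excluded. The jar is at (185,281), the timer at (428,259) and the dish at (427,299). Next I measure the nuts and check the choice in a close crop.

```bash
cat > h.py <<'E'
import numpy as np,cv2
from bench import ctrl
def cloud(d,p):
    v,u=np.mgrid[:480,:640];K=p["mtx"]
    P=np.stack([(u-K[0,2])/K[0,0]*d,(v-K[1,2])/K[1,1]*d,d],-1)
    return P@p["T"][:3,:3].T+p["T"][:3,3]
def onplane(uv,z,p):
    K=p["mtx"];uv=np.atleast_2d(uv).astype(float)
    r=np.c_[(uv-K[[0,1],[2,2]])/[K[0,0],K[1,1]],np.ones(len(uv))]@p["T"][:3,:3].T
    o=p["T"][:3,3];return o+r*((z-o[2])/r[:,2])[:,None]
E
python3 - <<'E'
from h import *
f=np.load("top0.npz");im,d=f["im"],f["d"];p=ctrl.camera_params("top");W=cloud(d,p)
cv2.imwrite("pics/crop.png",cv2.resize(im[200:300,250:350,::-1],(600,600),interpolation=cv2.INTER_CUBIC))
roi=np.zeros((480,640),bool);roi[205:295,255:345]=1
g=im.max(2)
print("lid z",np.percentile(W[240:260,275:285,2],[10,50,90]), "table",np.median(W[340:360,330:340,2]))
m=(roi&(W[...,2]>.097)&(d>0)).astype(np.uint8)
n,l,st,c=cv2.connectedComponentsWithStats(m)
for i in range(1,n):
    if st[i,4]<20: continue
    P=W[l==i];q=P[:,:2]-P[:,:2].mean(0);w,V=np.linalg.eigh(q.T@q);a=V[:,1]
    bx=cv2.minAreaRect((P[:,:2]*1000).astype(np.float32))
    print(st[i,4],c[i],P.mean(0).round(4),"ztop",np.percentile(P[:,2],80).round(4),"ang",np.degrees(np.arctan(a[1]/a[0])).round(1),bx)
# lid outline: light pixels
lm=(roi&(W[...,2]>.06)&(W[...,2]<.085)).astype(np.uint8)
lm=cv2.morphologyEx(lm,cv2.MORPH_CLOSE,np.ones((9,9)))
cn=max(cv2.findContours(lm,0,2)[0],key=cv2.contourArea)[:,0]
P=onplane(cn,.073,p)[:,:2]*1000;print("lid",cv2.minAreaRect(P.astype(np.float32)))
E
```

```text
lid z [0.06975352 0.07232508 0.07532022] table -0.0004889843523446791
91 [318.15384615 221.27472527] [ 0.5926 -0.0668  0.1074] ztop 0.1092 ang -2.9 ((592.5040283203125, -67.62644958496094), (11.682747840881348, 40.577030181884766), 89.78379821777344)
99 [271.06060606 227.14141414] [0.5786 0.0417 0.1072] ztop 0.1095 ang 6.5 ((579.5145874023438, 42.134857177734375), (41.370689392089844, 12.151914596557617), 5.849440097808838)
98 [324.40816327 268.18367347] [ 0.4837 -0.0807  0.1078] ztop 0.1097 ang 3.7 ((484.41595458984375, -80.93585205078125), (41.77988052368164, 11.520970344543457), 0.49819961190223694)
97 [276.58762887 274.15463918] [0.4701 0.0278 0.1082] ztop 0.1104 ang 6.2 ((470.6787109375, 28.150386810302734), (41.53434371948242, 11.72481632232666), 5.767856121063232)
lid ((531.7938232421875, -19.4691162109375), (150.4996337890625, 149.8516845703125), 7.248783111572266)
```

View pics/crop.png

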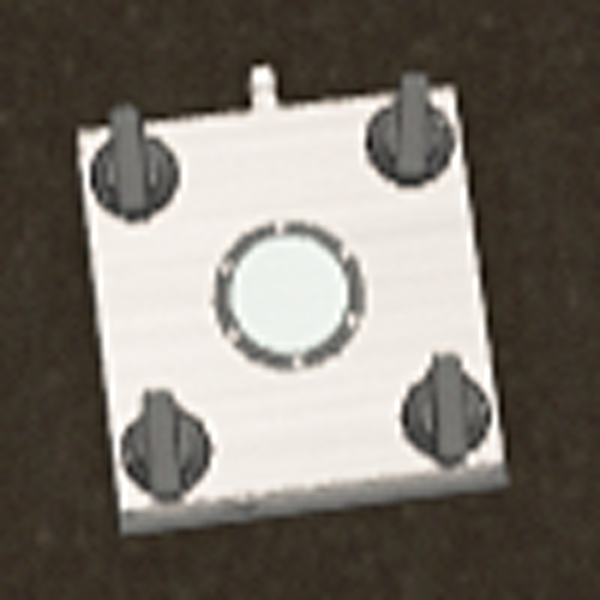

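The crop confirms the bare aluminium chamber with four dark wing nuts and the sight glass at (295,293). Its centre is about (0.5315,-0.0195) with yaw about 7.2°, so the nuts are at 1 (470,28), 2 (484,-81), 3 (593,-67) and 4 (579,42) mm. Next I move above nut 1 and check from near.

```bash
python3 -m inch '[[242,-581,-45,0,0,27],[242,-581,-45,0,0,27],[242,-581,-45,0,0,27],[242,-581,-45,0,0,27],[242,-581,-45,0,0,27],[242,-581,-45,0,0,27],[242,-581,-45,0,0,27],[242,-581,-45,0,0,27],[242,-581,-45,0,0,27],[242,-581,-45,0,0,27],[242,-581,-45,0,0,27],[242,-581,-45,0,0,27],[242,-581,-45,0,0,27]]' 45 25
cat >> h.py <<'E'
def look():
    s=ctrl.get_state();p=ctrl.camera_params("wrist");im,d=ctrl.get_image("wrist");W=cloud(d,p)
    R=cv2.Rodrigues(np.array(s["tool_rot"]))[0];print("tcp",np.round(s["position"],4),"yaw y",np.degrees(np.arctan2(R[1,1],R[0,1])).round(1),"z",R[:,2].round(3),"tz",s["torque"][2],"q7",s["joint_positions"][6])
    m=((W[...,2]>.097)&(W[...,2]<.115)&(d>0)&(im.max(2)<130)&(abs(W[...,0]-.5315)<.1)&(abs(W[...,1]+.0195)<.1)).astype(np.uint8)
    n,l,st,c=cv2.connectedComponentsWithStats(m)
    for i in range(1,n):
        if st[i,4]>150: 
            P=W[l==i]; print(st[i,4],c[i].round(),cv2.minAreaRect((P[:,:2]*1000).astype(np.float32)),"ztop",np.percentile(P[:,2],80).round(4))
    return im
E
python3 - <<'E'
from h import *
im=look();cv2.imwrite("pics/w1.png",im[:,:,::-1])
E
```

```text
time: 1.72
position: [0.4698, 0.0295, 0.1914]
tool_rot: [0.181, -3.136, -0.001]
ft_force: [0.9, 0.7, -0.1]
grip_width: 0.515
grip_force: 0.0
tcp [0.4698 0.0295 0.1914] yaw y 96.6 z [-0.001  0.001 -1.   ] tz -0.01805040728518152 q7 1.5508110275515683
568 [323. 248.] ((468.2256164550781, 29.547218322753906), (39.50308609008789, 11.684232711791992), 6.365150451660156) ztop 0.1086
922 [173. 253.] ((482.1329345703125, -78.84813690185547), (39.76899337768555, 12.155197143554688), 3.797805070877075) ztop 0.1084
155 [324. 363.] ((559.8348388671875, 42.17869567871094), (11.714921951293945, 6.096436977386475), 75.68595886230469) ztop 0.107
```

View pics/w1.png

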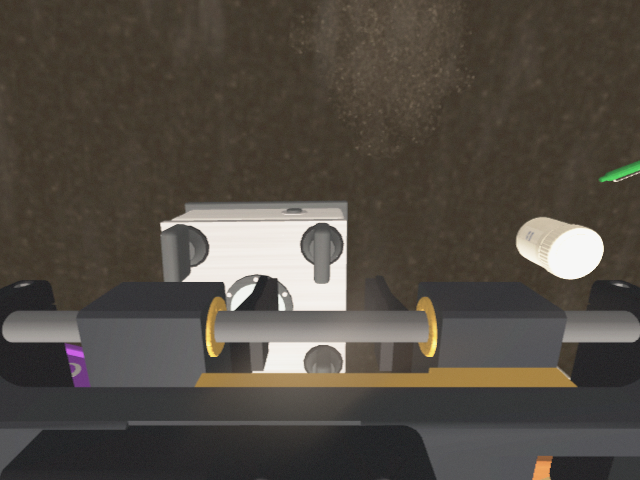

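The wrist view shows nut 1 at (323,248) directly below the tool, which agrees with the top view within 2 mm (jar clear at right). Descend, then grip and turn.

```bash
python3 -m inch '[[0,0,-45,0,0,0],[0,0,-80,0,0,0],[0,0,-91,0,0,0],[0,0,-91,0,0,0]]' 45 25
python3 -m inch '[[0,0,0,0,0,0],[0,0,0,0,0,0],[0,0,0,0,0,0],[0,0,0,0,0,0]]' 0 25
python3 -c "
from h import *;s=ctrl.get_state();print(s['ft_force'],s['torque'],s['position'])"
```

```text
time: 2.28
position: [0.4701, 0.0283, 0.1006]
tool_rot: [0.179, -3.136, 0.0]
ft_force: [0.6, -0.1, 1.2]
grip_width: 0.518
grip_force: 0.0
time: 2.78
position: [0.4704, 0.0291, 0.101]
tool_rot: [-0.176, 3.136, 0.005]
ft_force: [-1.7, 9.3, 1.6]
grip_width: 0.148
grip_force: 4.4
[-1.66125765  9.32888128  1.58951934] [2.09591092 0.34203806 0.00741808] [0.47036094 0.02914827 0.10100398]
```

```bash
python3 -m inch '[[0,0.5,0,0,0,0],[0,0.5,0,0,0,0],[0,0.5,-0.3,0,0,-8],[0,0.5,-0.7,0,0,-16],[0,0.5,-1,0,0,-25],[0,0.5,-1.5,0,0,-34],[0,0.5,-1.8,0,0,-43],[0,0.5,-1.8,0,0,-43],[0,0.5,-1.8,0,0,-43]]'
python3 -c "
from h import *;s=ctrl.get_state();print(s['ft_force'],s['torque'],s['position'],s['joint_positions'][6])"
```

```text
time: 3.9
position: [0.4705, 0.0304, 0.0992]
tool_rot: [-0.984, -2.983, -0.005]
ft_force: [-0.8, 6.1, 2.1]
grip_width: 0.14
grip_force: 25.0
[-0.81584713  6.14898119  2.10325088] [ 1.52222586  0.2029286  -0.04738079] [0.47048003 0.03042348 0.09921744] 0.8463125959103087
```

```bash
python3 -m inch '[[0,0,0,0,0,0],[0,0,0,0,0,0],[0,0,50,0,0,0],[45,-35,50,0,0,10],[90,-70,50,0,0,20],[123,-94,50,0,0,30],[123,-94,30,0,0,34],[123,-94,10,0,0,34],[123,-94,2,0,0,34],[123,-94,2,0,0,34]]' 45 25
python3 -m inch '[[0,0,0,0,0,0],[0,0,0,0,0,0],[0,0,0,0,0,0],[0,0,0,0,0,0],[0,0,0,0,0,0]]' 0 25
python3 -c "
from h import *;s=ctrl.get_state();print(s['ft_force'],s['torque'],s['position'])"
```

```text
time: 5.15
position: [0.5925, -0.0654, 0.1001]
tool_rot: [-0.07, -3.139, -0.0]
ft_force: [-0.5, -0.1, 0.2]
grip_width: 0.52
grip_force: 0.0
time: 5.78
position: [0.5934, -0.0653, 0.1011]
tool_rot: [0.07, 3.14, 0.001]
ft_force: [-0.4, 1.6, 1.3]
grip_width: 0.139
grip_force: 25.0
[-0.35574833  1.64243986  1.30248831] [ 0.36451864  0.12874434 -0.0311952 ] [ 0.59343876 -0.06528677  0.10107291]
```

```bash
python3 -m inch '[[0,0,-0.3,0,0,-8],[0,0,-0.7,0,0,-16],[0,0,-1,0,0,-25],[0,0,-1.5,0,0,-34],[0,0,-1.5,0,0,-34],[0,0,-1.5,0,0,-34]]'
python3 -c "
from h import *;s=ctrl.get_state();print(s['ft_force'],s['torque'],s['position'])"
python3 -m inch '[[0,0,0,0,0,0],[0,0,0,0,0,0],[0,0,50,0,0,0],[-45,-5,50,0,0,10],[-90,-10,50,0,0,20],[-109,-14,50,0,0,30],[-109,-14,30,0,0,39],[-109,-14,10,0,0,39],[-109,-14,2,0,0,39],[-109,-14,2,0,0,39]]' 45 25
python3 -m inch '[[0,0,0,0,0,0],[0,0,0,0,0,0],[0,0,0,0,0,0],[0,0,0,0,0,0],[0,0,0,0,0,0]]' 0 25
python3 -c "
from h import *;s=ctrl.get_state();print(s['ft_force'],s['torque'],s['position'])"
```

```text
time: 6.52
position: [0.5936, -0.0648, 0.0996]
tool_rot: [0.981, 2.985, 0.002]
ft_force: [-0.8, 3.2, 3.9]
grip_width: 0.136
grip_force: 25.0
[-0.81998426  3.24307803  3.86987025] [ 0.74325841  0.12785584 -0.03051961] [ 0.59357854 -0.06483518  0.09957382]
time: 7.78
position: [0.4839, -0.0803, 0.1009]
tool_rot: [0.066, -3.14, 0.001]
ft_force: [0.7, 0.2, 0.2]
grip_width: 0.515
grip_force: 0.0
time: 8.4
position: [0.4845, -0.0792, 0.1015]
tool_rot: [-0.068, 3.14, 0.001]
ft_force: [-0.1, 2.0, 1.3]
grip_width: 0.137
grip_force: 25.0
[-0.14596506  1.98324856  1.27438528] [0.48162086 0.03818009 0.02785333] [ 0.48446579 -0.07921286  0.1014683 ]
```

```bash
python3 -m inch '[[0,0,-0.3,0,0,-8],[0,0,-0.7,0,0,-16],[0,0,-1,0,0,-25],[0,0,-1.5,0,0,-34],[0,0,-1.7,0,0,-39],[0,0,-1.7,0,0,-39]]'
python3 -c "
from h import *;s=ctrl.get_state();print(s['ft_force'],s['torque'],s['position'])"
python3 -m inch '[[0,0,0,0,0,0],[0,0,0,0,0,0],[0,0,50,0,0,0],[35,45,50,0,0,10],[70,90,50,0,0,20],[95,123,50,0,0,30],[95,123,30,0,0,40],[95,123,10,0,0,42],[95,123,2,0,0,42],[95,123,2,0,0,42]]' 45 25
python3 -m inch '[[0,0,0,0,0,0],[0,0,0,0,0,0],[0,0,0,0,0,0],[0,0,0,0,0,0],[0,0,0,0,0,0]]' 0 25
python3 -c "
from h import *;s=ctrl.get_state();print(s['ft_force'],s['torque'],s['position'])"
```

```text
time: 9.15
position: [0.4845, -0.0788, 0.0998]
tool_rot: [0.983, 2.984, 0.002]
ft_force: [0.9, 3.8, 1.2]
grip_width: 0.136
grip_force: 25.0
[0.85548686 3.8035438  1.16922232] [ 0.81728833 -0.04798047 -0.02345888] [ 0.48454229 -0.07880463  0.09975011]
time: 10.4
position: [0.579, 0.0426, 0.1012]
tool_rot: [0.147, -3.137, 0.001]
ft_force: [0.5, -1.1, 0.8]
grip_width: 0.515
grip_force: 0.0
time: 11.02
position: [0.5794, 0.0437, 0.1018]
tool_rot: [-0.15, 3.138, 0.001]
ft_force: [-1.2, 1.1, 0.3]
grip_width: 0.135
grip_force: 25.0
[-1.16906111  1.07389735  0.33262145] [ 0.32594634 -0.01672015  0.04230811] [0.57938718 0.0437166  0.10181559]
```

```bash
cat > t.py <<'E'
from h import *
s=ctrl.get_state();R=cv2.Rodrigues(np.array(s["tool_rot"]))[0];a=np.degrees(np.arctan2(R[1,1],R[0,1]))%180-90
print("   t",round(s["time"],2),"nut",np.radians(7.2-a).round(3),"bar",a.round(1),"F",np.round(s["ft_force"],1),"TZ",round(s["torque"][2],3),"pos",np.round(s["position"],4))
E
python3 -m inch '[[0,0,-0.3,0,0,-8],[0,0,-0.7,0,0,-16],[0,0,-1,0,0,-25],[0,0,-1.5,0,0,-34],[0,0,-1.8,0,0,-42],[0,0,-1.8,0,0,-42],[0,0,-1.8,0,0,-42]]' >/dev/null; python3 t.py
python3 -m inch '[[0,0,-0.3,0,0,-8],[0,0,-0.3,0,0,-8]]' >/dev/null; python3 t.py
python3 -m inch '[[0,0,-0.3,0,0,-8],[0,0,-0.3,0,0,-8]]' >/dev/null; python3 t.py
python3 -m inch '[[0,0,-0.3,0,0,-8],[0,0,-0.3,0,0,-8]]' >/dev/null; python3 t.py
```

```text
t 11.9 nut 0.761 bar -36.4 F [1.  4.7 2. ] TZ -0.067 pos [0.5795 0.0444 0.1   ]
   t 12.15 nut 0.9 bar -44.4 F [0.2 5.  1.2] TZ -0.09 pos [0.5797 0.0445 0.0998]
   t 12.4 nut 1.039 bar -52.3 F [0.6 4.7 3.5] TZ -0.059 pos [0.5798 0.0446 0.0998]
   t 12.65 nut 1.178 bar -60.3 F [0.3 5.9 4.9] TZ 0.081 pos [0.5799 0.0447 0.0997]
```

```bash
python3 -m inch '[[0,0,0,0,0,0],[0,0,0,0,0,0],[0,0,50,0,0,0],[-35,-45,50,0,0,10],[-70,-90,50,0,0,20],[-95,-122,50,0,0,24],[-95,-122,30,0,0,24],[-95,-122,10,0,0,24],[-95,-122,1,0,0,24],[-95,-122,1,0,0,24]]' 45 25 >/dev/null;python3 t.py
python3 -m inch '[[0,0,0,0,0,0],[0,0,0,0,0,0],[0,0,0,0,0,0],[0,0,0,0,0,0],[0,0,0,0,0,0]]' 0 25|tail -2;python3 t.py
python3 -m inch '[[0,0,-0.3,0,0,-8],[0,0,-0.3,0,0,-8]]' >/dev/null; python3 t.py
python3 -m inch '[[0,0,-0.3,0,0,-8],[0,0,-0.3,0,0,-8]]' >/dev/null; python3 t.py
python3 -m inch '[[0,0,-0.3,0,0,-8],[0,0,-0.3,0,0,-8]]' >/dev/null; python3 t.py
```

```text
t 13.9 nut 0.764 bar -36.6 F [-0.1 -0.  -1. ] TZ -0.074 pos [ 0.4836 -0.0794  0.0994]
grip_width: 0.137
grip_force: 25.0
   t 14.53 nut 0.763 bar -36.5 F [-0.2  1.1  0.9] TZ 0.037 pos [ 0.4845 -0.0787  0.1001]
   t 14.78 nut 0.902 bar -44.5 F [0.2 0.7 1.2] TZ -0.051 pos [ 0.4846 -0.0786  0.0998]
   t 15.03 nut 1.039 bar -52.4 F [-0.5  1.6  3.5] TZ -0.158 pos [ 0.4847 -0.0785  0.0997]
   t 15.28 nut 1.178 bar -60.3 F [-0.6  1.8  6.7] TZ 0.255 pos [ 0.4848 -0.0785  0.0997]
```

```bash
for i in 1 2 3 4; do python3 -m inch '[[0,0,0,0,0,0]]' >/dev/null; python3 t.py; done
```

```text
t 15.4 nut 1.177 bar -60.3 F [-0.9  1.3  6.8] TZ 0.172 pos [ 0.4848 -0.0785  0.0997]
   t 15.53 nut 1.177 bar -60.2 F [-0.3  1.4  7. ] TZ 0.252 pos [ 0.4848 -0.0785  0.0997]
   t 15.65 nut 1.177 bar -60.2 F [-0.8  1.5  5.9] TZ 0.178 pos [ 0.4848 -0.0785  0.0997]
   t 15.78 nut 1.177 bar -60.2 F [-0.2  2.4  6. ] TZ 0.185 pos [ 0.4848 -0.0785  0.0997]
```

```bash
python3 -m inch '[[0,0,0,0,0,0],[0,0,0,0,0,0],[0,0,50,0,0,0],[35,5,50,0,0,10],[70,10,50,0,0,20],[109,14,50,0,0,24],[109,14,30,0,0,24],[109,14,10,0,0,24],[109,14,1,0,0,24],[109,14,1,0,0,24]]' 45 25 >/dev/null;python3 t.py
python3 -m inch '[[0,0,0,0,0,0],[0,0,0,0,0,0],[0,0,0,0,0,0],[0,0,0,0,0,0],[0,0,0,0,0,0]]' 0 25|tail -2;python3 t.py
for i in 1 2 3 4 5 6; do python3 -m inch '[[0,0,-0.2,0,0,-4]]' >/dev/null; python3 t.py;done; for i in 1 2; do python3 -m inch '[[0,0,0,0,0,0]]' >/dev/null; python3 t.py; done
```

```text
t 17.02 nut 0.764 bar -36.6 F [-0.2  0.4  0.5] TZ -0.0 pos [ 0.5919 -0.065   0.0991]
grip_width: 0.132
grip_force: 25.0
   t 17.65 nut 0.763 bar -36.5 F [0.7 0.3 1.5] TZ 0.006 pos [ 0.5935 -0.0647  0.1002]
   t 17.77 nut 0.835 bar -40.6 F [1.1 0.9 0.9] TZ 0.02 pos [ 0.5935 -0.0647  0.1   ]
   t 17.9 nut 0.905 bar -44.7 F [ 0.1 -0.1  2.9] TZ 0.011 pos [ 0.5936 -0.0646  0.1   ]
   t 18.02 nut 0.975 bar -48.6 F [-0.   1.   4.4] TZ 0.112 pos [ 0.5937 -0.0645  0.0999]
   t 18.15 nut 1.044 bar -52.6 F [-1.2  1.2  4.8] TZ 0.226 pos [ 0.5937 -0.0645  0.0999]
   t 18.27 nut 1.114 bar -56.6 F [-0.6  1.5  6.6] TZ 0.297 pos [ 0.5938 -0.0645  0.0999]
   t 18.4 nut 1.183 bar -60.6 F [-0.9  1.4  6.5] TZ 0.331 pos [ 0.5938 -0.0645  0.0999]
   t 18.52 nut 1.182 bar -60.5 F [-1.6  1.   6. ] TZ 0.337 pos [ 0.5939 -0.0645  0.0999]
   t 18.65 nut 1.181 bar -60.5 F [-1.9  0.4  7. ] TZ 0.262 pos [ 0.5938 -0.0645  0.0999]
```

```bash
python3 -m inch '[[0,0,0,0,0,0],[0,0,0,0,0,0],[0,0,50,0,0,0],[-45,35,50,0,0,10],[-90,70,50,0,0,20],[-123,94,50,0,0,24],[-123,94,30,0,0,24],[-123,94,10,0,0,24],[-123,94,1,0,0,24],[-123,94,1,0,0,24]]' 45 25 >/dev/null;python3 t.py
python3 -m inch '[[0,0,0,0,0,0],[0,0,0,0,0,0],[0,0,0,0,0,0],[0,0,0,0,0,0],[0,0,0,0,0,0]]' 0 25|tail -2;python3 t.py
for i in 1 2 3 4 5 6; do python3 -m inch '[[0,0,-0.2,0,0,-4]]' >/dev/null; python3 t.py;done; for i in 1 2; do python3 -m inch '[[0,0,0,0,0,0]]' >/dev/null; python3 t.py; done
```

```text
t 19.9 nut 0.764 bar -36.6 F [ 0.1 -0.3 -0.7] TZ -0.023 pos [0.4699 0.0287 0.0994]
grip_width: 0.131
grip_force: 25.0
   t 20.52 nut 0.763 bar -36.5 F [ 2.   3.3 -1.5] TZ -0.005 pos [0.4711 0.03   0.1001]
   t 20.65 nut 0.835 bar -40.6 F [ 1.7  2.  -0.5] TZ -0.036 pos [0.4711 0.03   0.0999]
   t 20.77 nut 0.905 bar -44.6 F [2.1 2.4 0.6] TZ 0.08 pos [0.4711 0.03   0.0998]
   t 20.9 nut 0.974 bar -48.6 F [2.1 3.4 2.2] TZ 0.126 pos [0.4712 0.0301 0.0998]
   t 21.02 nut 1.044 bar -52.6 F [1.3 2.6 3.3] TZ 0.223 pos [0.4712 0.0301 0.0997]
   t 21.15 nut 1.113 bar -56.6 F [0.3 2.6 4.8] TZ 0.28 pos [0.4712 0.0301 0.0997]
   t 21.27 nut 1.183 bar -60.6 F [-0.8  2.1  6.7] TZ 0.388 pos [0.4712 0.0302 0.0997]
   t 21.4 nut 1.181 bar -60.5 F [-0.   2.4  6.7] TZ 0.302 pos [0.4712 0.0301 0.0997]
   t 21.52 nut 1.181 bar -60.5 F [0.2 3.1 6.5] TZ 0.259 pos [0.4712 0.0301 0.0997]
```

```bash
python3 -m inch '[[0,0,0,0,0,0],[0,0,0,0,0,0],[0,0,50,0,0,0],[35,5,50,0,0,0],[70,10,50,0,0,0],[109,14,50,0,0,0],[109,14,30,0,0,0],[109,14,10,0,0,0],[109,14,0,0,0,0],[109,14,0,0,0,0]]' 45 25 >/dev/null;python3 t.py
python3 -m inch '[[0,0,0,0,0,0],[0,0,0,0,0,0],[0,0,0,0,0,0],[0,0,0,0,0,0],[0,0,0,0,0,0]]' 0 25|tail -2;python3 t.py
for i in 1 2; do python3 -m inch '[[0,0,0,0,0,-1.5]]' >/dev/null; python3 t.py;done; for i in 1 2 3; do python3 -m inch '[[0,0,0,0,0,0]]' >/dev/null; python3 t.py; done
```

```text
t 22.77 nut 1.183 bar -60.6 F [ 0.4 -0.5  0.3] TZ 0.013 pos [0.5779 0.0429 0.0976]
grip_width: 0.134
grip_force: 25.0
   t 23.4 nut 1.182 bar -60.5 F [ 4.4  1.4 -1.6] TZ 0.092 pos [0.5804 0.0438 0.0989]
   t 23.52 nut 1.209 bar -62.1 F [ 4.7  1.  -1.8] TZ 0.272 pos [0.5804 0.0438 0.0989]
   t 23.65 nut 1.236 bar -63.6 F [ 5.5  3.  -1.6] TZ 0.265 pos [0.5804 0.0438 0.0989]
   t 23.77 nut 1.235 bar -63.6 F [ 5.7  2.3 -2.2] TZ 0.299 pos [0.5804 0.0438 0.0989]
   t 23.9 nut 1.235 bar -63.6 F [ 4.2  2.2 -1. ] TZ 0.297 pos [0.5804 0.0438 0.0989]
   t 24.02 nut 1.235 bar -63.6 F [ 5.2  1.7 -1.1] TZ 0.303 pos [0.5804 0.0438 0.099 ]
```

```bash
python3 -m inch '[[0,0,0,0,0,0],[0,0,0,0,0,0],[0,0,50,0,0,0],[-35,-45,50,0,0,3],[-70,-90,50,0,0,3],[-95,-122,50,0,0,3],[-95,-122,30,0,0,3],[-95,-122,10,0,0,3],[-95,-122,0,0,0,3],[-95,-122,0,0,0,3]]' 45 25 >/dev/null;python3 t.py
python3 -m inch '[[0,0,0,0,0,0],[0,0,0,0,0,0],[0,0,0,0,0,0],[0,0,0,0,0,0],[0,0,0,0,0,0]]' 0 25|tail -2;python3 t.py
for i in 1 2; do python3 -m inch '[[0,0,0,0,0,-1]]' >/dev/null; python3 t.py;done; for i in 1 2 3; do python3 -m inch '[[0,0,0,0,0,0]]' >/dev/null; python3 t.py; done
```

```text
t 25.27 nut 1.183 bar -60.6 F [ 0.  -0.1  0.3] TZ 0.02 pos [ 0.4834 -0.0791  0.098 ]
grip_width: 0.134
grip_force: 25.0
   t 25.9 nut 1.182 bar -60.5 F [ 1.6 -0.  -0.6] TZ 0.073 pos [ 0.4848 -0.0786  0.0988]
   t 26.02 nut 1.2 bar -61.5 F [ 2.1  1.2 -0.3] TZ 0.328 pos [ 0.4848 -0.0786  0.0988]
   t 26.15 nut 1.218 bar -62.6 F [ 3.4  1.  -0.5] TZ 0.377 pos [ 0.4848 -0.0786  0.0988]
   t 26.27 nut 1.217 bar -62.5 F [ 2.7  1.6 -0.4] TZ 0.344 pos [ 0.4848 -0.0786  0.0988]
   t 26.4 nut 1.217 bar -62.5 F [3.1 1.6 0.2] TZ 0.32 pos [ 0.4848 -0.0786  0.0988]
   t 26.52 nut 1.217 bar -62.5 F [ 3.6  1.9 -0.9] TZ 0.301 pos [ 0.4848 -0.0786  0.0988]
```

```bash
python3 -m inch '[[0,0,0,0,0,0],[0,0,0,0,0,0],[0,0,0,0,0,0],[0,0,50,0,0,0],[0,0,90,0,0,0],[-20,0,120,0,0,0],[-20,0,120,0,0,0],[-20,0,120,0,0,0],[-20,0,120,0,0,0]]' 45 25
python3 - <<'E'
from h import *
im,d=ctrl.get_image("top");cv2.imwrite("pics/end.png",im[:,:,::-1])
E
```

```text
time: 27.65
position: [0.4637, -0.0789, 0.2173]
tool_rot: [-1.631, -2.684, 0.003]
ft_force: [0.4, 0.6, -0.6]
grip_width: 0.519
grip_force: 0.0
```

View pics/end.png

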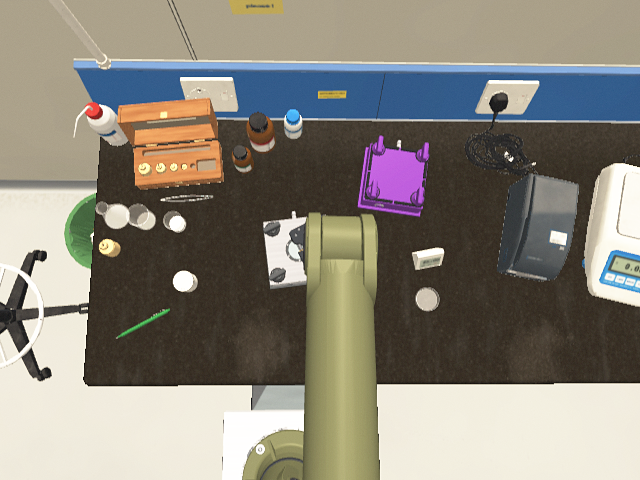

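The jar (185,281), timer (428,259) and dish (427,299) have not moved. The left nuts at (272,228) and (277,274) have turned; the arm hides the other two. The gripper is clear, so I hand in.

```bash
python3 -c "
from bench import ctrl;print(ctrl.close_job())"
```

```text
the job is handed in; nothing more can be done
None
```

The job is handed in at about 28 s, verdict not shown: all four nuts were tightened in diagonal order to about 1.2 rad, at 0.26–0.30 N m (roughly 20–25 N), with the bystanders unmoved and the gripper clear; lid level was not measured directly.

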